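Match edged lenses to their outline pads

ROBOT

A 6-joint arm with a two-finger parallel gripper is mounted at the origin on the work surface. World frame = base frame: x ahead of the robot, y to its left, z up, the work surface at z = 0. Lengths are in m, angles in rad, forces in N, time in s.
With the tool pointing down it reaches from about 0.4 to 0.925 m from the base axis. Payload 3.4 kg.
Tool frame: the origin (TCP) lies midway between the tips of the shut fingers; the grasp point (between the pads) lies 19 mm behind it; z points along the fingers, y is the direction in which the jaws open and shut (so a half turn about z gives the same grasp; the last joint's range is limited). The gripper opens to 85 mm and grips with 20 to 120 N. Pads are 22 mm wide; open, the fingers measure 114 mm over their backs; the gripper's body (76 mm by 85 mm) begins 54 mm behind the grasp point. The pads swing forward as they close: fully open they stand 13 mm farther back than shut.
Start: joints at [1.183, 0.307, 1.506, -0, 1.328, -0.073], TCP at [0.178, 0.547, 0.231] pointing down, gripper open.
Joint ranges: [-3.12, 3.12], [-1.05, 2.28], [0.14, 2.33], [-1.42, 4.57], [0.1, 2.73], [-2.68, 2.68]. Speed limits (rad/s): [2.57, 2.57, 3.14, 3.14, 3.14, 3.14].

INTERFACE

Orientations are given as a rotation vector (axis times angle).
In Python, from cell import read_state, viewer, env gives the robot as it stands.
- The arm moves only by the shell command python3 -m handwheel 'ROWS' [OPENING]. ROWS is JSON, a list that holds one entry, the list of rows, each a list of 6 numbers: the shift along the world's x, y, z in m, then the turn, a rotation vector about the world's x, y, z in degrees. In form: [[[dx, dy, dz, ax, ay, az], ...]]. A call has 1 to 12 rows; each row shifts and turns the commanded pose from where the row before left it; what a row does not reach is not made up. A row lasts 1/12 s, in which the tool goes at most 41.7 mm and 7.16 degrees, less where a joint would pass 70% of its speed; a pose out of reach is approached as far as the arm can. A call is refused whole if a number of a shift passes 0.0417 or a number of a turn 7.16, either way. A call with a gripper value outside its range is refused whole. OPENING is the closure, from 0 (fully open) to 1 (shut), set as the call begins (- or left out, the last holds). The fingers move at their own pace and stop on an object; the grip force is fixed at half the most. Time passes only in rows, so rows that do not move let the fingers close. It gives the time, the measured TCP pose, the force and the opening at its end, in the units of the state.
- read_state(): the state, without advancing time (a new reading comes with each control period).
- viewer.read_camera(name): name is "scene" or "top" or "wrist"; returns the picture (400x640x3 uint8, red, green, blue); there is no depth.
- viewer.camera_info(name): a dict with "intrinsics" (3x3 intrinsics, pixels), "eye" and "rotation" of the camera in the world. Camera axes: x right, y down, z forward; pixel columns grow to the right and rows downward; lengths in m; the calibration is good to about 2 mm. A picture is of the moment at which its call begins: read the wrist's pose just before it. camera_info takes no time and is no camera call; for the wrist camera it gives the pose at the moment of the call.
- env.finish_job(): hands the job in, once; it reports no verdict.
The state is a dict: "clock": time; "joints": joint angles; "qd": joint speeds; "tau": joint torques, N m; "ee_pos": TCP position; "eef_rot": TCP orientation; "force": force on the tool from outside, world axes, zero at the start; "ft_torque": the same for the moment, N m; "gripper_width": finger opening in m.
Only numpy, scipy, OpenCV 4.12 (cv2) and the standard library are available. Lean on these libraries where they do the work, as an engineer would, in place of code of your own. Each camera call takes 0.05 s, during which the arm holds its last target. There are 200 camera calls.

TASK

Four freshly edged spectacle lenses, each still on its grey holding block, lie about the bench. Carry each one by its block to the pad that shows its own shape and size and set it down gently, not dropped, flat on the pad with the block up, so that it covers the silhouette; the oblong and the square lens must be turned to line up with theirs. The teardrop pad has no lens.

Things in the scene. Friction and masses are not known exactly. Their poses are not given: they have to be found in the camera images.
- large_round_lens_grip (a point): Loose lens, dark, flat, 4 mm thick: a disc 64 mm in diameter. On its middle stands a light grey block, 20 mm along x, 16 mm along y, its top 46 mm above the lens's underside; 45 g in all. Point: the block's centre, 25 mm above the underside; z up. Grip the block across its 16 mm, fingertips above the lens.
- small_round_lens_grip (a point): Loose lens, dark, flat, 4 mm thick: a disc 42 mm in diameter. On its middle stands a light grey block, 20 mm along x, 16 mm along y, its top 46 mm above the lens's underside; 45 g in all. Point: the block's centre, 25 mm above the underside; z up. Grip the block across its 16 mm, fingertips above the lens.
- oblong_lens_grip (a point): Loose lens, dark, flat, 4 mm thick: a narrow rectangle with rounded corners, 64 mm along its x axis and 30 mm along its y axis. On its middle stands a light grey block, 20 mm along x, 16 mm along y, its top 46 mm above the lens's underside; 45 g in all. Point: the block's centre, 25 mm above the underside; z up. Grip the block across its 16 mm, fingertips above the lens.
- square_lens_grip (a point): Loose lens, dark, flat, 4 mm thick: a square with rounded corners, 50 mm along its x and y axes. On its middle stands a light grey block, 20 mm along x, 16 mm along y, its top 46 mm above the lens's underside; 45 g in all. Point: the block's centre, 25 mm above the underside; z up. Grip the block across its 16 mm, fingertips above the lens.
- large_round_pad: Fixed round grey pad, 84 mm in diameter, 5 mm thick, with a pale silhouette on top: a disc 64 mm in diameter. Origin: centre of the pad's underside, at bench height, below the middle of the silhouette; z up.
- small_round_pad: Fixed round grey pad, 84 mm in diameter, 5 mm thick, with a pale silhouette on top: a disc 42 mm in diameter. Origin: centre of the pad's underside, at bench height, below the middle of the silhouette; z up.
- oblong_pad: Fixed round grey pad, 84 mm in diameter, 5 mm thick, with a pale silhouette on top: a narrow rectangle with rounded corners, 64 mm along its x axis and 30 mm along its y axis. Origin: centre of the pad's underside, at bench height, below the middle of the silhouette; z up.
- square_pad: Fixed round grey pad, 84 mm in diameter, 5 mm thick, with a pale silhouette on top: a square with rounded corners, 50 mm along its x and y axes. Origin: centre of the pad's underside, at bench height, below the middle of the silhouette; z up.
- drop_pad: Fixed round grey pad, 84 mm in diameter, 5 mm thick, with a pale silhouette on top: a teardrop 55 mm long (x), 40 mm wide (y); it has no lens and stays empty. Origin: centre of the pad's underside, at bench height, below the middle of the silhouette; z up.

How it is judged:
At the end, for the whole second after the job is handed in: Each of the four lenses rests flat and still, block up (tilt under 0.1 rad), on the pad with its own silhouette, its centre within 10 mm of the pad's centre; the oblong lens lines up with its silhouette within 0.2 rad (either way round), the square one within 0.2 rad (any quarter turn) (horizontal distance between large_round_lens_grip and large_round_pad below 0.01 m and z of large_round_lens_grip in the frame of large_round_pad between 0.026 and 0.034 m and angle between each of large_round_lens_grip, small_round_lens_grip, oblong_lens_grip, square_lens_grip's own z axis and vertical below 0.1 rad and linear speed of each of large_round_lens, small_round_lens, oblong_lens, square_lens below 0.02 m/s and horizontal distance between small_round_lens_grip and small_round_pad below 0.01 m and z of small_round_lens_grip in the frame of small_round_pad between 0.026 and 0.034 m and horizontal distance between oblong_lens_grip and oblong_pad below 0.01 m and z of oblong_lens_grip in the frame of oblong_pad between 0.026 and 0.034 m and angle between the x axis of oblong_lens_grip and the x axis of oblong_pad, either way round below 0.2 rad and horizontal distance between square_lens_grip and square_pad below 0.01 m and z of square_lens_grip in the frame of square_pad between 0.026 and 0.034 m and (angle between the x axis of square_lens_grip and the x axis of square_pad, either way round below 0.2 rad or angle between the x axis of square_lens_grip and the y axis of square_pad, either way round below 0.2 rad)); the robot touches nothing.
It fails at once if the large round lens is let go of more than 25 mm above a pad (height (world z) of large_round_lens_grip above 0.055 m and contact force between the fingers and large_round_lens below 0.05 N).
It fails at once if the small round lens is let go of more than 25 mm above a pad (height (world z) of small_round_lens_grip above 0.055 m and contact force between the fingers and small_round_lens below 0.05 N).
It fails at once if the oblong lens is let go of more than 25 mm above a pad (height (world z) of oblong_lens_grip above 0.055 m and contact force between the fingers and oblong_lens below 0.05 N).
It fails at once if the square lens is let go of more than 25 mm above a pad (height (world z) of square_lens_grip above 0.055 m and contact force between the fingers and square_lens below 0.05 N).
It also fails if it takes over 99 s, if anything falls off the work surface, if the arm or the gripper's body presses on something with over 40 N, if the wrist force passes 120 N, or if a joint passes its speed limit or range.

## Working session

There is one attempt and no reset: what is moved stays moved. The work goes in short steps, Python scripts to look and compute and a shell command to move; the robot and the scene stay as the last step left them, time stands still between calls to the robot, and variables do not carry over. Pictures are saved under pics/ and viewed, about 12 in all and at most 16, crops included, and the job is handed in when it is done.

```bash
ls; mkdir -p pics; python3 - <<'E'
from cell import read_state, viewer, env
import cv2,numpy as np
s=read_state();print(s)
for n in("top","scene"):
    i=viewer.camera_info(n);print(n,i)
    cv2.imwrite(f"pics/{n}0.png",viewer.read_camera(n)[:,:,::-1])
print(viewer.camera_info("wrist"))
E
```

```text
pics
{'clock': 0.0, 'joints': array([ 1.18352019e+00,  3.07567362e-01,  1.50767330e+00, -4.61798247e-05,
        1.32839615e+00, -7.34825055e-02]), 'qd': array([ 0.00041098,  0.00096156, -0.00134656, -0.00043227, -0.00055671,
        0.00018463]), 'tau': array([ 1.98649162e-03, -4.57557607e+01, -2.51918346e+01,  2.87314424e-04,
        1.30912257e-02, -4.15779624e-06]), 'ee_pos': array([0.17724997, 0.54626441, 0.2303843 ]), 'eef_rot': array([-0.49080246, -3.10258746,  0.00314178]), 'force': array([ 0.85148273, -0.2621126 ,  0.1230913 ]), 'ft_torque': array([0.03419877, 0.01386972, 0.02504292]), 'gripper_width': 0.08553756340359893}
top {'intrinsics': array([[422.38905654,   0.        , 317.96993483],
       [  0.        , 422.38905654, 201.18634612],
       [  0.        ,   0.        ,   1.        ]]), 'eye': array([0.44661026, 0.0322884 , 0.96751968]), 'rotation': array([-2.12285221,  2.18635964, -0.14857999])}
scene {'intrinsics': array([[413.43184369,   0.        , 324.85126161],
       [  0.        , 413.43184369, 197.20072515],
       [  0.        ,   0.        ,   1.        ]]), 'eye': array([0.85316141, 0.60307284, 0.61501074]), 'rotation': array([-0.65957034, -2.62610086,  1.16920759])}
{'intrinsics': array([[324.97273777,   0.        , 319.87166888],
       [  0.        , 324.97273777, 203.58714171],
       [  0.        ,   0.        ,   1.        ]]), 'eye': array([0.10599169, 0.56825931, 0.37309464]), 'rotation': array([2.33825304, 1.69817074, 0.25268051])}
```

View pics/top0.png

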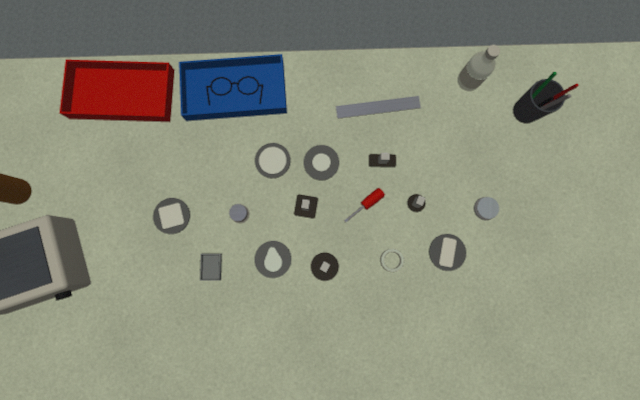

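```bash
cat > h.py <<'E'
import cv2,numpy as np
from scipy.spatial.transform import Rotation as R
from cell import read_state, viewer, env
def ray(info,uv,z):
    uv=np.atleast_2d(np.asarray(uv,float));K=info["intrinsics"]
    d=np.c_[uv,np.ones(len(uv))]@np.linalg.inv(K).T@R.from_rotvec(info["rotation"]).as_matrix().T
    e=info["eye"];return (e+d*((z-e[2])/d[:,2])[:,None])[:,:2]
def rect(info,c,z):
    p=ray(info,c.reshape(-1,2),z).astype(np.float32)
    (cx,cy),(w,h),a=cv2.minAreaRect(p)
    if w<h: w,h,a=h,w,a+90
    return np.round([cx,cy,w,h],4),round((a+90)%180-90,1)  # a: world angle of the long side
E
python3 - <<'E'
from h import *
i=viewer.camera_info("top");im=cv2.imread("pics/top0.png")
g=cv2.cvtColor(im,cv2.COLOR_BGR2GRAY)
for name,m,z in(("dark",g<45,.004),("gray",g<100,.005),("pale",(g>165)&(g<256),.005)):
    print(name)
    cs,_=cv2.findContours(m.astype(np.uint8),cv2.RETR_EXTERNAL,cv2.CHAIN_APPROX_NONE)
    for c in cs:
        if 60<cv2.contourArea(c)<3000:
            x,y,w,h=cv2.boundingRect(c)
            if 130<y<300 and 100<x<520: print((x+w//2,y+h//2),*rect(i,c,z))
cv2.imwrite("pics/crop.png",cv2.resize(im[135:290,140:510],None,fx=2.1,fy=2.1,interpolation=cv2.INTER_CUBIC))
for p in[(447,252),(272,160),(321,162),(171,216),(272,260)]: print(p,im[p[1],p[0]])
E
```

```text
dark
(382, 160) [ 0.6679 -0.1266  0.0563  0.0238] 88.3
gray
(211, 267) [0.4342 0.272  0.0556 0.0467] -1.7
(325, 267) [0.4265 0.0154 0.0609 0.0601] 88.3
(273, 259) [0.4469 0.1323 0.0805 0.079 ] -1.2
(447, 252) [ 0.4513 -0.2632  0.0817  0.0809] 61.6
(171, 216) [0.5523 0.3625 0.0825 0.0804] 88.3
(416, 203) [ 0.5639 -0.1973  0.0405  0.0373] 32.3
(306, 206) [0.5654 0.0547 0.049  0.0485] -11.2
(373, 199) [ 0.5781 -0.0995  0.0575  0.025 ] -54.0
(382, 160) [ 0.6677 -0.1263  0.0611  0.0286] 88.3
(321, 162) [0.6673 0.016  0.08   0.08  ] 42.9
(272, 160) [0.6753 0.1299 0.081  0.0792] -1.2
pale
(273, 259) [0.4467 0.1322 0.0493 0.0338] -1.0
(448, 252) [ 0.4513 -0.264   0.0605  0.0263] -13.6
(171, 216) [0.5527 0.3633 0.0465 0.0463] 13.9
(321, 162) [0.6682 0.0159 0.0373 0.0357] 88.3
(273, 160) [0.6752 0.1288 0.0584 0.0571] 88.3
(447, 252) [158 176 179]
(272, 160) [162 179 178]
(321, 162) [163 181 177]
(171, 216) [162 180 179]
(272, 260) [164 181 175]
```

View pics/crop.png

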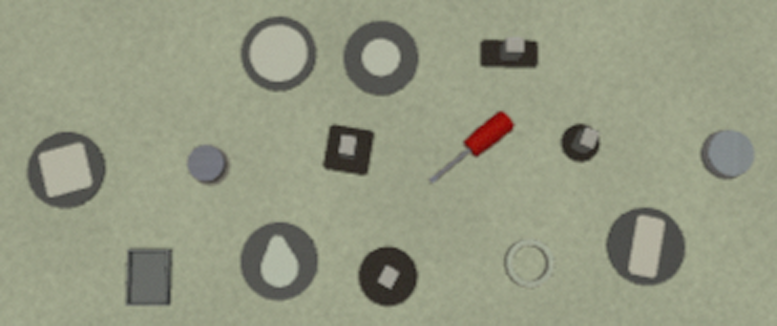

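View pics/scene0.png

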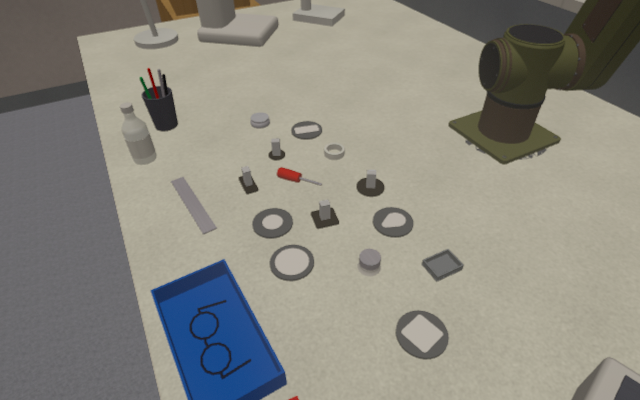

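```bash
python3 -m handwheel '[[[0.028,-0.035,0,0,0,0.6],[0.028,-0.035,0,0,0,0.6],[0.028,-0.035,0,0,0,0.6],[0.028,-0.035,0,0,0,0.6],[0.028,-0.035,0,0,0,0.6],[0.028,-0.035,0,0,0,0.6],[0.028,-0.035,0,0,0,0.6],[0.028,-0.035,0,0,0,0.6],[0.028,-0.035,0,0,0,0.6],[0.028,-0.035,0,0,0,0.6],[0.028,-0.035,0,0,0,0.6],[0.028,-0.035,0,0,0,0.6]]]' 0.5
python3 -m handwheel '[[[0.026,-0.035,0,0,0,0],[0.026,-0.035,0,0,0,0],[0,0,0,0,0,0],[0,0,0,0,0,0]]]'
python3 - <<'E'
from h import *
i=viewer.camera_info("wrist");cv2.imwrite("pics/w1.png",viewer.read_camera("wrist")[:,:,::-1]);print(i["eye"],R.from_rotvec(i["rotation"]).as_matrix().round(3))
E
```

```text
clock: 1.1
ee_pos: [0.4905, 0.1545, 0.2311]
eef_rot: [-0.295, -3.127, 0.0]
force: [-0.2, 0.7, 0.2]
gripper_width: 0.0427
clock: 1.43
ee_pos: [0.5406, 0.0875, 0.2306]
eef_rot: [-0.302, -3.126, 0.0]
force: [0.1, -0.3, -0.4]
gripper_width: 0.0428
[0.46706833 0.10038829 0.37325929] [[ 0.192  0.939  0.287]
 [ 0.981 -0.184 -0.056]
 [ 0.     0.292 -0.956]]
```

View pics/w1.png

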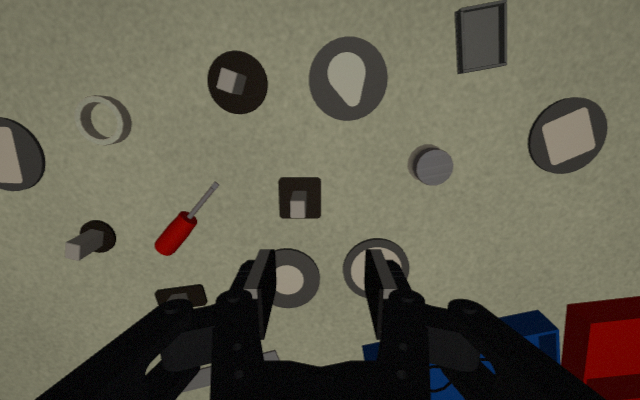

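```bash
python3 - <<'E'
from h import *
i=viewer.camera_info("wrist");im=cv2.imread("pics/w1.png");g=cv2.cvtColor(im,cv2.COLOR_BGR2GRAY)
tiles=[]
for n,(x,y) in dict(sq=(300,198),large=(238,82),small=(90,240)).items():
    r=g[y-40:y+40,x-40:x+40];m=((r>118)).astype(np.uint8)
    hsv=cv2.cvtColor(im[y-40:y+40,x-40:x+40],cv2.COLOR_BGR2HSV)
    m=((hsv[...,1]<32)&(r>105)).astype(np.uint8)
    for nm,mm,z in(("top",m,.046),("lens",(r<50).astype(np.uint8),.004)):
        c=max(cv2.findContours(mm,cv2.RETR_EXTERNAL,cv2.CHAIN_APPROX_NONE)[0],key=cv2.contourArea)+np.array([x-40,y-40])
        print(n,nm,cv2.contourArea(c),*rect(i,c,z))
        t=cv2.drawContours(cv2.resize(im[y-40:y+40,x-40:x+40],None,fx=3,fy=3),[(c-np.array([x-40,y-40]))*3+1],-1,(0,0,255),1);tiles.append(t)
cv2.imwrite("pics/t1.png",np.hstack(tiles[::2]))
E
```

```text
sq top 3.5 [0.5688 0.0629 0.0057 0.0026] 1.6
sq lens 1134.0 [0.5647 0.0582 0.0483 0.0479] 79.0
large top 3.0 [0.4322 0.0188 0.006  0.0024] -42.6
large lens 2848.5 [0.4271 0.0192 0.0625 0.062 ] -13.7
small top 1.5 [ 0.5662 -0.1906  0.003   0.0021] 2.4
small lens 476.0 [ 0.5644 -0.1922  0.0402  0.0376] 17.9
```

View pics/t1.png

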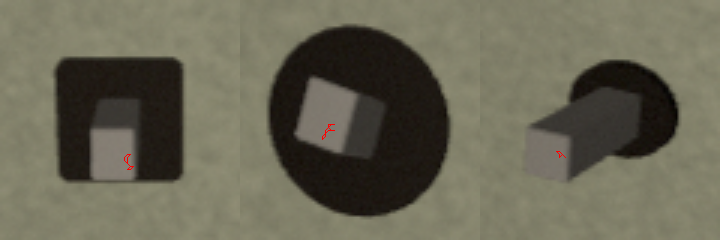

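```bash
cat >> h.py <<'E'
def top(im,i,x,y,k=40):
    b,g,r=[a.astype(int) for a in cv2.split(cv2.GaussianBlur(im,(3,3),0)[y-k:y+k,x-k:x+k])]
    m=((r-g>=1)&(r>85)).astype(np.uint8);o=np.array([x-k,y-k])
    c=max(cv2.findContours(m,cv2.RETR_EXTERNAL,cv2.CHAIN_APPROX_NONE)[0],key=cv2.contourArea)
    return c+o,rect(i,c+o,.046)
E
python3 - <<'E'
from h import *
i=viewer.camera_info("wrist");im=cv2.imread("pics/w1.png")
for (x,y) in ((298,208),(230,80),(75,248)): print(im[y,x],im[y-70,x+60]);c,r=top(im,i,x,y,25);print(cv2.contourArea(c),cv2.boundingRect(c),r)
E
```

```text
[117 126 135] [104 127 130]
1106.5 (273, 183, 50, 50) (array([0.5639, 0.0581, 0.0543, 0.053 ]), -11.0)
[112 120 128] [100 121 122]
314.0 (217, 68, 20, 25) (array([0.4274, 0.0195, 0.0191, 0.0151]), -30.7)
[105 115 121] [112 135 135]
1685.0 (50, 223, 50, 50) (array([ 0.5617, -0.1954,  0.0597,  0.0586]), 79.0)
```

```bash
python3 -m handwheel '[[[0.012,-0.0145,-0.01,0,0,0],[0.012,-0.0145,-0.02,0,0,0],[0,0,-0.03,0,0,0],[0,0,-0.03,0,0,0],[0,0,-0.03,0,0,0],[0,0,-0.02,0,0,0],[0,0,-0.01,0,0,0],[0,0,0,0,0,0],[0,0,0,0,0,0]]]'
python3 - <<'E'
from h import *
i=viewer.camera_info("wrist");im=viewer.read_camera("wrist")[:,:,::-1];cv2.imwrite("pics/w2.png",im)
E
```

```text
clock: 2.23
ee_pos: [0.5631, 0.0616, 0.0815]
eef_rot: [-0.293, -3.127, -0.0]
force: [0.8, -0.4, 0.4]
gripper_width: 0.0426
```

View pics/w2.png

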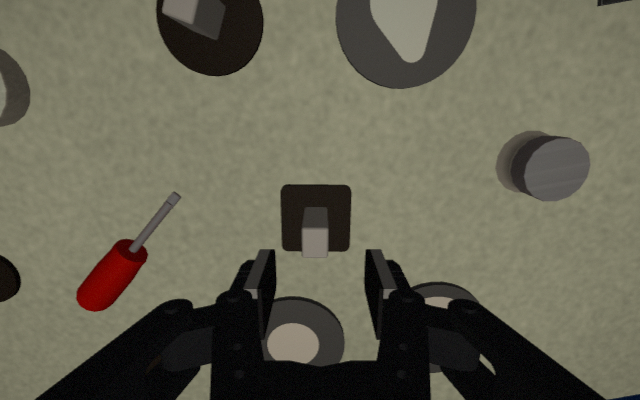

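```bash
python3 -m handwheel '[[[0.0015,-0.003,-0.02,0,0,0],[0,0,-0.02,0,0,0],[0,0,-0.015,0,0,0],[0,0,-0.008,0,0,0],[0,0,-0.006,0,0,0],[0,0,0,0,0,0]]]'
python3 -m handwheel '[[[0,0,0,0,0,0],[0,0,0,0,0,0],[0,0,0,0,0,0],[0,0,0,0,0,0],[0,0,0,0,0,0],[0,0,0,0,0,0]]]' 1
python3 -m handwheel '[[[0,0,0,0,0,0],[0,0,0,0,0,0],[0,0,0.02,0,0,0],[0,0,0.02,0,0,0]]]'
```

```text
clock: 2.78
ee_pos: [0.5654, 0.0577, 0.0125]
eef_rot: [0.295, 3.127, 0.0]
force: [0.1, 0.3, -0.5]
gripper_width: 0.0425
clock: 3.28
ee_pos: [0.5662, 0.0576, 0.0135]
eef_rot: [0.295, 3.125, 0.001]
force: [0.1, 0.4, 6.6]
gripper_width: 0.0154
clock: 3.62
ee_pos: [0.5636, 0.0575, 0.0517]
eef_rot: [-0.295, -3.124, 0.001]
force: [1.1, 1.1, 0.1]
gripper_width: 0.0151
```

```bash
python3 -m handwheel '[[[0,0.02,0.03,0,0,0],[-0.001,0.035,0.03,0,0,2.5],[-0.001,0.035,0,0,0,2.5],[-0.001,0.035,0,0,0,2.5],[-0.001,0.035,0,0,0,2.5],[-0.001,0.035,0,0,0,2.5],[-0.001,0.035,0,0,0,2.5],[-0.001,0.035,0,0,0,2.5],[-0.001,0.02,0,0,0,2.5],[0,0,0,0,0,2.5],[0,0,0,0,0,2.5],[0,0,0,0,0,0]]]'
python3 - <<'E'
from h import *
M=np.array([[0.192,0.939,0.287],[0.981,-0.184,-0.056],[0,0.292,-0.956]])
i=viewer.camera_info("wrist");i=dict(i,eye=np.array([0.46706833,0.10038829,0.37325929]),rotation=R.from_matrix(M).as_rotvec())
im=cv2.imread("pics/w1.png")
for n,(x,y),k in(("sqpad",(568,135),45),("drop",(347,78),45),("smalltop",(75,248),30),("sqtop",(298,208),30)):
    b,g,r=[a.astype(int) for a in cv2.split(cv2.GaussianBlur(im,(3,3),0)[y-k:y+k,x-k:x+k])]
    for nm,m,z in(("pale",r-b>=10000 if 0 else (r>100)&(r-g>=(4)),.046 if "top" in n else .005),("grey",r<95,.005)):
        c=max(cv2.findContours(m.astype(np.uint8),cv2.RETR_EXTERNAL,cv2.CHAIN_APPROX_NONE)[0],key=cv2.contourArea)+np.array([x-k,y-k])
        print(n,nm,cv2.contourArea(c),*rect(i,c,z))
E
```

```text
clock: 4.62
ee_pos: [0.5565, 0.3398, 0.109]
eef_rot: [0.393, -3.116, 0.001]
force: [0.3, -0.1, 0.0]
gripper_width: 0.0149
sqpad pale 1961.0 [0.554  0.3657 0.0502 0.0501] -76.2
sqpad grey 4661.5 [0.5534 0.3638 0.0871 0.0832] 78.9
drop pale 142.5 [0.4659 0.1333 0.0169 0.014 ] 21.9
drop grey 5070.0 [0.4485 0.1344 0.0828 0.0824] 78.9
smalltop pale 180.5 [ 0.5669 -0.1981  0.0188  0.0141] -24.0
smalltop grey 856.0 [ 0.5682 -0.2063  0.0567  0.0422] -78.1
sqtop pale 210.0 [0.5671 0.0566 0.0191 0.0139] -11.9
sqtop grey 1380.0 [0.5665 0.056  0.0493 0.0491] 78.9
```

```bash
python3 -m handwheel '[[[-0.0035,0.0245,-0.01,0,0,0],[0,0,-0.03,0,0,0],[0,0,-0.025,0,0,0],[0,0,-0.014,0,0,0],[0,0,0,0,0,0],[0,0,0,0,0,0]]]'
python3 - <<'E'
from h import *
i=viewer.camera_info("wrist");im=viewer.read_camera("wrist")[:,:,::-1];cv2.imwrite("pics/w3.png",im)
E
```

```text
clock: 5.12
ee_pos: [0.5529, 0.3629, 0.0295]
eef_rot: [0.386, -3.115, 0.002]
force: [-0.3, -0.2, -0.5]
gripper_width: 0.0153
```

View pics/w3.png

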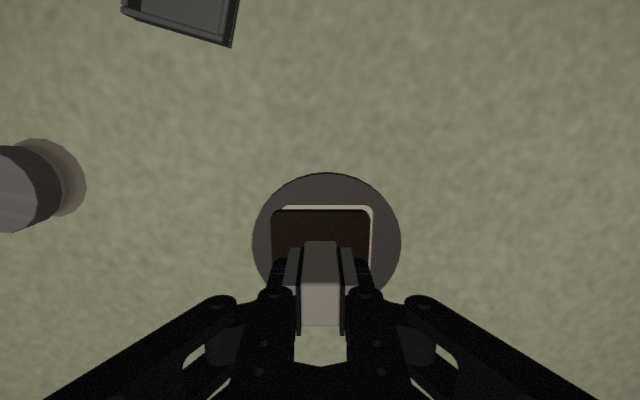

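```bash
python3 -m handwheel '[[[0,0.001,-0.005,0,0,0],[0,0,-0.003,0,0,0],[0,0,-0.002,0,0,0],[0,0,-0.001,0,0,0],[0,0,0,0,0,0],[0,0,0,0,0,0]]]'
```

```text
clock: 5.67
ee_pos: [0.5537, 0.3647, 0.0196]
eef_rot: [-0.389, 3.117, 0.0]
force: [0.3, -0.7, -1.2]
gripper_width: 0.0151
```

```bash
python3 -m handwheel '[[[0,0,-0.0015,0,0,0],[0,0,0,0,0,0],[0,0,0,0,0,0]]]'
python3 -m handwheel '[[[0,0,0,0,0,0],[0,0,0,0,0,0],[0,0,0,0,0,0],[0,0,0,0,0,0]]]' 0.5
python3 -m handwheel '[[[0,0,0.02,0,0,0],[0,0,0.03,0,0,0],[0,0,0.035,0,0,0],[0,0,0.035,0,0,0],[0,0,0.015,0,0,0],[0,0,0,0,0,0]]]'
python3 - <<'E'
from h import *
i=viewer.camera_info("wrist");im=viewer.read_camera("wrist")[:,:,::-1];cv2.imwrite("pics/w4.png",im)
E
```

```text
clock: 5.92
ee_pos: [0.554, 0.3649, 0.0185]
eef_rot: [-0.389, 3.117, 0.001]
force: [-1.6, -0.7, 3.8]
gripper_width: 0.0152
clock: 6.25
ee_pos: [0.5535, 0.3646, 0.0176]
eef_rot: [0.389, -3.117, 0.0]
force: [-0.2, 0.6, -0.9]
gripper_width: 0.0426
clock: 6.75
ee_pos: [0.5566, 0.3664, 0.1583]
eef_rot: [-0.388, 3.108, 0.006]
force: [0.4, 0.4, 1.2]
gripper_width: 0.0429
```

View pics/w4.png

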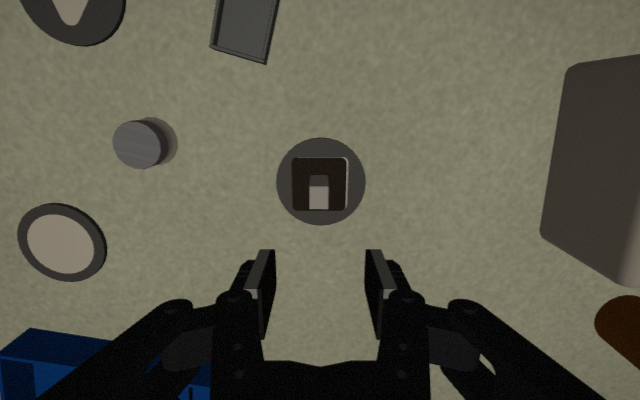

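```bash
python3 -m handwheel '[[[-0.013,-0.0345,0,0,0,-4.5],[-0.013,-0.0345,0,0,0,-4.5],[-0.013,-0.0345,0,0,0,-4.5],[-0.013,-0.0345,0,0,0,-4.5],[-0.013,-0.0345,0,0,0,-4.5],[-0.013,-0.0345,0,0,0,-4.5],[-0.013,-0.0345,0,0,0,-4.5],[-0.013,-0.0345,0,0,0,-4.5],[-0.013,-0.0345,0,0,0,-4.5],[-0.013,-0.0345,0,0,0,-4.5],[0,0,0,0,0,0],[0,0,0,0,0,0]]]'
```

```text
clock: 7.8
ee_pos: [0.4214, 0.0183, 0.1514]
eef_rot: [-0.839, -3.024, 0.001]
force: [0.4, -0.1, -0.1]
gripper_width: 0.0425
```

```bash
python3 -m handwheel '[[[0.006,0.001,-0.02,0,0,0],[0,0,-0.03,0,0,0],[0,0,-0.03,0,0,0],[0,0,-0.025,0,0,0],[0,0,0,0,0,0],[0,0,0,0,0,0]]]'
python3 - <<'E'
from h import *
i=viewer.camera_info("wrist");im=viewer.read_camera("wrist")[:,:,::-1].copy();cv2.imwrite("pics/w5.png",im)
E
```

```text
clock: 8.3
ee_pos: [0.4282, 0.0218, 0.0464]
eef_rot: [-0.83, -3.025, 0.001]
force: [-0.4, -0.0, -0.1]
gripper_width: 0.0428
```

View pics/w5.png

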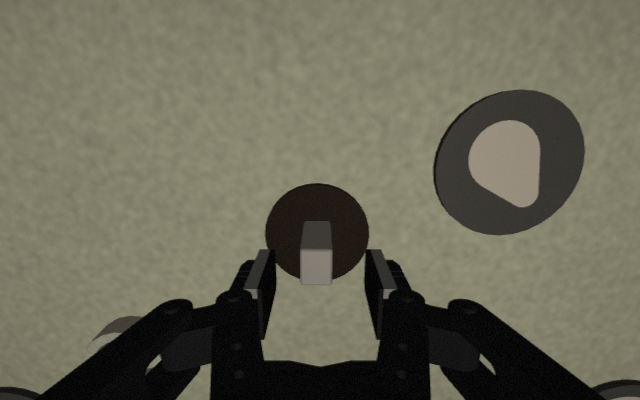

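```bash
python3 -m handwheel '[[[-0.001,-0.002,-0.015,0,0,0],[0,0,-0.012,0,0,0],[0,0,-0.007,0,0,0],[0,0,0,0,0,0],[0,0,0,0,0,0]]]'
python3 -m handwheel '[[[0,0,0,0,0,0],[0,0,0,0,0,0],[0,0,0,0,0,0],[0,0,0,0,0,0],[0,0,0,0,0,0],[0,0,0,0,0,0],[0,0,0,0,0,0]]]' 1
python3 -m handwheel '[[[0,0,0.02,0,0,0],[0,0,0.025,0,0,0],[0,0,0.025,0,0,0],[0,0,0.025,0,0,0],[0,0,0,0,0,0]]]'
python3 - <<'E'
from h import *
import pickle
i=viewer.camera_info("wrist");im=viewer.read_camera("wrist")[:,:,::-1];cv2.imwrite("pics/w6.png",im);pickle.dump(i,open("w6.pkl","wb"))
E
```

```text
clock: 8.77
ee_pos: [0.4294, 0.0189, 0.0146]
eef_rot: [0.833, 3.028, 0.0]
force: [1.0, -0.8, -0.4]
gripper_width: 0.0425
clock: 9.35
ee_pos: [0.4295, 0.0187, 0.0149]
eef_rot: [0.833, 3.027, 0.001]
force: [0.1, 0.1, 5.7]
gripper_width: 0.0147
clock: 9.77
ee_pos: [0.4319, 0.0186, 0.1132]
eef_rot: [0.831, 3.02, 0.003]
force: [0.8, -0.4, 0.1]
gripper_width: 0.0152
```

```bash
python3 -m handwheel '[[[0.0305,0.014,0,0,0,0],[0.0305,0.014,0,0,0,0],[0.0305,0.014,0,0,0,0],[0.0305,0.014,0,0,0,0],[0.0305,0.014,0,0,0,0],[0.0305,0.014,0,0,0,0],[0.0305,0.014,0,0,0,0],[0.0305,0.014,0,0,0,0],[0,0,-0.03,0,0,0],[0,0,-0.02,0,0,0],[0,0,0,0,0,0],[0,0,0,0,0,0]]]'
python3 - <<'E'
from h import *
i=viewer.camera_info("wrist");im=viewer.read_camera("wrist")[:,:,::-1].copy();cv2.imwrite("pics/w7.png",im)
E
```

```text
clock: 10.82
ee_pos: [0.6702, 0.1304, 0.056]
eef_rot: [-0.832, -3.023, 0.004]
force: [0.5, 0.4, 0.2]
gripper_width: 0.015
```

View pics/w7.png

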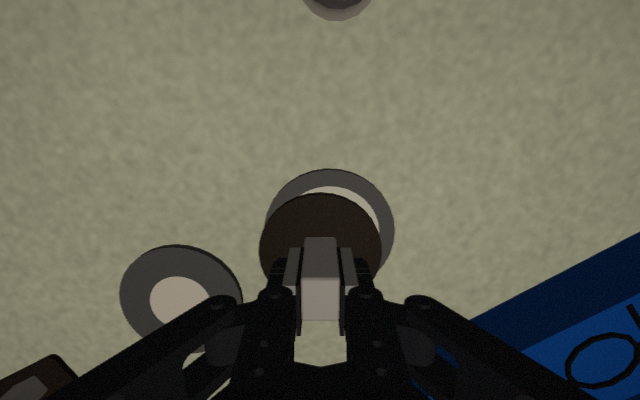

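```bash
cat >> h.py <<'E'
def circ(p):
    A=np.c_[2*p,np.ones(len(p))];s=np.linalg.lstsq(A,(p**2).sum(1),rcond=None)[0]
    return s[:2],np.sqrt(s[2]+s[:2]@s[:2])
def edge(im,cols,rows,thr):
    g=cv2.GaussianBlur(cv2.cvtColor(im,cv2.COLOR_BGR2GRAY),(3,3),0)
    return np.array([(c,rows[0]+np.argmax(g[rows[0]:rows[1],c]<thr)) for c in cols])
E
python3 - <<'E'
from h import *
i=viewer.camera_info("wrist");im=cv2.imread("pics/w7.png")
e=edge(im,range(272,388,3),(140,240),85);print(circ(ray(i,e,.005)))
e=edge(im,range(270,372,3),(185,245),45);z=.056-.0148+.004;print(circ(ray(i,e,z)))
E
```

```text
(array([0.67704678, 0.13217026]), np.float64(0.04067657160248725))
(array([0.67016696, 0.12920539]), np.float64(0.03163438617183987))
```

```bash
python3 -m handwheel '[[[0.0065,0.003,-0.012,0,0,0],[0,0,-0.012,0,0,0],[0,0,-0.006,0,0,0],[0,0,-0.003,0,0,0],[0,0,0,0,0,0],[0,0,0,0,0,0]]]'
```

```text
clock: 11.37
ee_pos: [0.6789, 0.1336, 0.0258]
eef_rot: [-0.834, -3.028, 0.0]
force: [-0.2, 0.1, 0.6]
gripper_width: 0.015
```

```bash
python3 -m handwheel '[[[-0.001,0,-0.003,0,0,0],[0,0,-0.002,0,0,0],[0,0,-0.001,0,0,0],[0,0,0,0,0,0],[0,0,0,0,0,0]]]'
```

```text
clock: 11.78
ee_pos: [0.6782, 0.1337, 0.02]
eef_rot: [0.834, 3.029, 0.0]
force: [0.2, 0.3, 0.2]
gripper_width: 0.0151
```

```bash
python3 -m handwheel '[[[0,0,-0.001,0,0,0],[0,0,0,0,0,0]]]'
python3 -m handwheel '[[[0,0,0,0,0,0],[0,0,0,0,0,0],[0,0,0,0,0,0],[0,0,0,0,0,0]]]' 0.5
python3 -m handwheel '[[[0,0,0.02,0,0,0],[0,0,0.03,0,0,0],[0,0,0.035,0,0,0],[0,0,0.035,0,0,0],[0,0,0.01,0,0,0],[0,0,0,0,0,0]]]'
python3 - <<'E'
from h import *
i=viewer.camera_info("wrist");im=viewer.read_camera("wrist")[:,:,::-1].copy();cv2.imwrite("pics/w8.png",im)
E
python3 -m handwheel '[[[-0.0113,-0.033,0,0,0,0.7],[-0.0113,-0.033,0,0,0,0.7],[-0.0113,-0.033,0,0,0,0.7],[-0.0113,-0.033,0,0,0,0.7],[-0.0113,-0.033,0,0,0,0.7],[-0.0113,-0.033,0,0,0,0.7],[-0.0113,-0.033,0,0,0,0.7],[-0.0113,-0.033,0,0,0,0.7],[-0.0113,-0.033,0,0,0,0.7],[-0.0113,-0.033,0,0,0,0.7],[0,0,0,0,0,0],[0,0,0,0,0,0]]]'
python3 - <<'E'
from h import *
import pickle
i=viewer.camera_info("wrist");im=viewer.read_camera("wrist")[:,:,::-1].copy();cv2.imwrite("pics/w9.png",im)
pickle.dump(i,open("w9.pkl","wb"))
cv2.imwrite("pics/w89.png",np.hstack([cv2.resize(cv2.imread("pics/w8.png"),(400,250)),cv2.resize(im,(400,250))]))
E
```

```text
clock: 11.95
ee_pos: [0.6783, 0.1338, 0.02]
eef_rot: [0.834, 3.028, 0.0]
force: [-1.7, -0.9, 4.7]
gripper_width: 0.0152
clock: 12.28
ee_pos: [0.6781, 0.1337, 0.0187]
eef_rot: [-0.834, -3.029, 0.0]
force: [-0.3, 0.6, -1.3]
gripper_width: 0.0427
clock: 12.78
ee_pos: [0.6811, 0.1341, 0.1535]
eef_rot: [0.832, 3.021, 0.005]
force: [1.1, -0.4, -0.7]
gripper_width: 0.0426
clock: 13.83
ee_pos: [0.5628, -0.1975, 0.1463]
eef_rot: [-0.652, -3.068, -0.002]
force: [0.4, 0.4, -0.7]
gripper_width: 0.0427
```

View pics/w89.png

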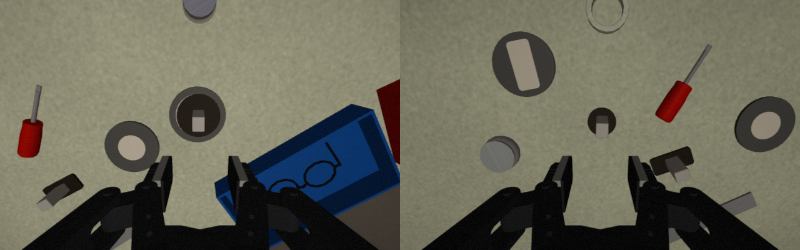

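```bash
python3 - <<'E'
from h import *
import pickle
i=pickle.load(open("w9.pkl","rb"));im=cv2.imread("pics/w9.png")
for n,(x,y),k in(("smalltop",(322,205),25),("smpad",(584,199),55),("obpad",(197,102),65)):
    b,g,r=[a.astype(int) for a in cv2.split(cv2.GaussianBlur(im,(3,3),0)[y-k:y+k,x-k:x+k])]
    for nm,m,z in(("pale",(r>95)&(r-g>=4),.046 if "top" in n else .005),("grey",r<85,.005)):
        c=max(cv2.findContours(m.astype(np.uint8),cv2.RETR_EXTERNAL,cv2.CHAIN_APPROX_NONE)[0],key=cv2.contourArea)+np.array([x-k,y-k])
        print(n,nm,cv2.contourArea(c),*rect(i,c,z))
E
```

```text
smalltop pale 397.5 [ 0.567  -0.1981  0.0181  0.0158] -24.1
smalltop grey 987.5 [ 0.5686 -0.1989  0.0409  0.0321] 65.9
smpad pale 1542.5 [0.6692 0.0182 0.0419 0.041 ] -9.7
smpad grey 6577.5 [0.6675 0.0166 0.087  0.0833] 65.9
obpad pale 2794.0 [ 0.4522 -0.262   0.0644  0.0305] -13.6
obpad grey 8132.0 [ 0.4525 -0.2614  0.0838  0.083 ] 35.8
```

```bash
python3 -m handwheel '[[[0.003,-0.0005,-0.02,0,0,0],[0,0,-0.03,0,0,0],[0,0,-0.03,0,0,0],[0,0,-0.025,0,0,0],[0,0,-0.015,0,0,0],[0,0,-0.01,0,0,0],[0,0,0,0,0,0],[0,0,0,0,0,0]]]'
```

```text
clock: 14.55
ee_pos: [0.5681, -0.1956, 0.0183]
eef_rot: [-0.645, -3.073, -0.001]
force: [0.7, 0.5, 0.1]
gripper_width: 0.0423
```

```bash
python3 -m handwheel '[[[-0.001,-0.0015,-0.004,0,0,0],[0,0,0,0,0,0],[0,0,0,0,0,0]]]'
python3 -m handwheel '[[[0,0,0,0,0,0],[0,0,0,0,0,0],[0,0,0,0,0,0],[0,0,0,0,0,0],[0,0,0,0,0,0],[0,0,0,0,0,0],[0,0,0,0,0,0]]]' 1
python3 -m handwheel '[[[0,0,0.02,0,0,0],[0,0,0.03,0,0,0],[0,0,0.03,0,0,0],[0,0,0.02,0,0,0],[0,0,0,0,0,0]]]'
```

```text
clock: 14.8
ee_pos: [0.5677, -0.1985, 0.0159]
eef_rot: [0.647, 3.072, -0.001]
force: [-0.0, 0.5, 0.4]
gripper_width: 0.0427
clock: 15.38
ee_pos: [0.5678, -0.1987, 0.0158]
eef_rot: [0.647, 3.073, -0.001]
force: [-0.7, -0.4, 5.7]
gripper_width: 0.015
clock: 15.8
ee_pos: [0.5701, -0.1995, 0.1195]
eef_rot: [0.646, 3.066, -0.003]
force: [1.5, -0.4, 0.3]
gripper_width: 0.0149
```

```bash
python3 -m handwheel '[[[0.0122,0.027,0,0,0,0],[0.0122,0.027,0,0,0,0],[0.0122,0.027,0,0,0,0],[0.0122,0.027,0,0,0,0],[0.0122,0.027,0,0,0,0],[0.0122,0.027,0,0,0,0],[0.0122,0.027,0,0,0,0],[0.0122,0.027,0,0,0,0],[0,0,-0.035,0,0,0],[0,0,-0.035,0,0,0],[0,0,0,0,0,0],[0,0,0,0,0,0]]]'
python3 - <<'E'
from h import *
i=viewer.camera_info("wrist");im=viewer.read_camera("wrist")[:,:,::-1].copy();cv2.imwrite("pics/w10.png",im)
e=edge(im,range(272,380,3),(120,240),85);print(e[::6].tolist(),circ(ray(i,e,.005)))
E
```

```text
clock: 16.8
ee_pos: [0.6615, 0.018, 0.0417]
eef_rot: [-0.645, -3.066, 0.002]
force: [0.3, -0.7, 0.3]
gripper_width: 0.015
[[272, 203], [290, 186], [308, 179], [326, 176], [344, 178], [362, 185]] (array([0.66612626, 0.01883192]), np.float64(0.039902472386008754))
```

View pics/w10.png

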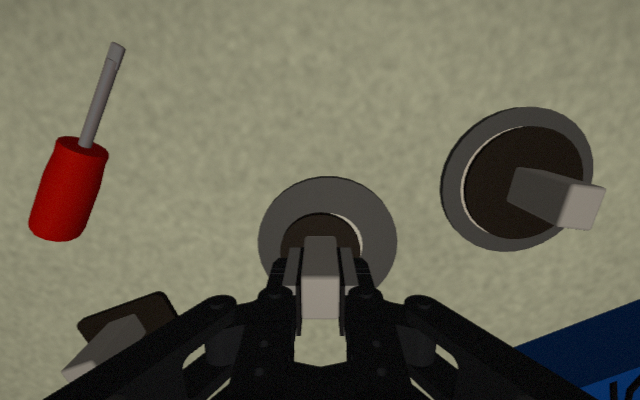

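```bash
python3 -m handwheel '[[[0.0055,0.001,-0.006,0,0,0],[0,0,-0.004,0,0,0],[0,0,-0.002,0,0,0],[0,0,-0.001,0,0,0],[0,0,0,0,0,0],[0,0,0,0,0,0]]]'
```

```text
clock: 17.35
ee_pos: [0.6703, 0.0186, 0.0324]
eef_rot: [0.648, 3.074, 0.0]
force: [-0.6, -0.3, -0.0]
gripper_width: 0.0153
```

```bash
python3 -m handwheel '[[[-0.002,0.0005,-0.005,0,0,0],[0,0,-0.004,0,0,0],[0,0,-0.002,0,0,0],[0,0,0,0,0,0],[0,0,0,0,0,0]]]'
python3 -m handwheel '[[[0,0,-0.001,0,0,0],[0,0,0,0,0,0]]]'
```

```text
clock: 17.77
ee_pos: [0.6678, 0.0193, 0.0208]
eef_rot: [-0.647, -3.073, 0.0]
force: [-1.0, 0.3, 2.5]
gripper_width: 0.0151
clock: 17.93
ee_pos: [0.6678, 0.0193, 0.0208]
eef_rot: [-0.647, -3.074, 0.0]
force: [-3.4, 0.7, 7.4]
gripper_width: 0.0149
```

```bash
python3 -m handwheel '[[[0,0,0,0,0,0],[0,0,0,0,0,0],[0,0,0,0,0,0],[0,0,0,0,0,0]]]' 0.5
python3 -m handwheel '[[[0,0,0.02,0,0,0],[0,0,0.03,0,0,0],[0,0,0.035,0,0,0],[0,0,0.035,0,0,0],[0,0,0.01,0,0,0],[0,0,0,0,0,0]]]'
python3 - <<'E'
from h import *
im=viewer.read_camera("wrist")[:,:,::-1].copy();cv2.imwrite("pics/w11.png",im)
E
python3 -m handwheel '[[[0,-0.0145,0,0,0,-6.8],[0,-0.0145,0,0,0,-6.8],[0,-0.0145,0,0,0,-6.8],[0,-0.0145,0,0,0,-6.8],[0,-0.0145,0,0,0,-6.8],[0,-0.0145,0,0,0,-6.8],[0,-0.0145,0,0,0,-6.8],[0,-0.0145,0,0,0,-6.8],[0,-0.0145,0,0,0,-6.8],[0,-0.0145,0,0,0,-6.8],[0,0,0,0,0,0],[0,0,0,0,0,0]]]'
python3 - <<'E'
from h import *
import pickle
i=viewer.camera_info("wrist");im=viewer.read_camera("wrist")[:,:,::-1].copy();cv2.imwrite("pics/w12.png",im);pickle.dump(i,open("w12.pkl","wb"))
cv2.imwrite("pics/w1112.png",np.hstack([cv2.resize(cv2.imread("pics/w11.png"),(400,250)),cv2.resize(im,(400,250))]))
E
```

```text
clock: 18.27
ee_pos: [0.6682, 0.0192, 0.0196]
eef_rot: [-0.647, -3.074, 0.0]
force: [-0.1, -0.2, 0.4]
gripper_width: 0.0427
clock: 18.77
ee_pos: [0.6712, 0.0191, 0.1542]
eef_rot: [0.645, 3.066, 0.002]
force: [0.0, -0.1, 0.9]
gripper_width: 0.0425
clock: 19.82
ee_pos: [0.6668, -0.1259, 0.1472]
eef_rot: [-2.251, -2.186, 0.003]
force: [0.3, 0.3, 0.6]
gripper_width: 0.0431
```

View pics/w1112.png

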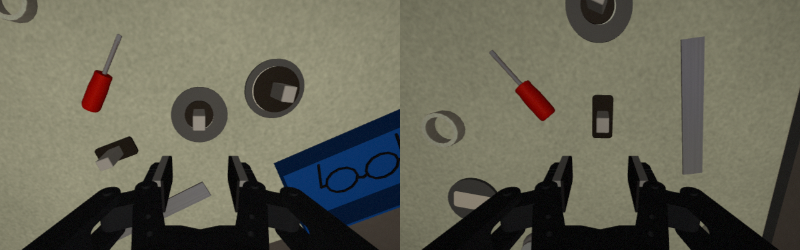

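```bash
python3 - <<'E'
from h import *
import pickle
i=pickle.load(open("w12.pkl","rb"));im=cv2.imread("pics/w12.png")
x,y,k=323,187,45
b,g,r=[a.astype(int) for a in cv2.split(cv2.GaussianBlur(im,(3,3),0)[y-k:y+k,x-k:x+k])]
for nm,m,z in(("top",(r>95)&(r-g>=4),.046),("lens",r<50,.004)):
    c=max(cv2.findContours(m.astype(np.uint8),cv2.RETR_EXTERNAL,cv2.CHAIN_APPROX_NONE)[0],key=cv2.contourArea)+np.array([x-k,y-k])
    print(nm,cv2.contourArea(c),*rect(i,c,z))
E
```

```text
top 394.0 [ 0.6693 -0.1242  0.0179  0.0142] 88.3
lens 2050.0 [ 0.6694 -0.1242  0.0634  0.0285] 87.7
```

```bash
python3 -m handwheel '[[[0.002,0,-0.02,0,0,0],[0,0,-0.03,0,0,0],[0,0,-0.03,0,0,0],[0,0,-0.025,0,0,0],[0,0,-0.015,0,0,0],[0,0,-0.01,0,0,0],[0,0,0,0,0,0],[0,0,0,0,0,0]]]'
```

```text
clock: 20.53
ee_pos: [0.6701, -0.1249, 0.0194]
eef_rot: [-2.253, -2.188, 0.001]
force: [0.5, -0.0, -0.0]
gripper_width: 0.0425
```

```bash
python3 -m handwheel '[[[-0.0005,0.0005,-0.005,0,0,0],[0,0,0,0,0,0],[0,0,0,0,0,0]]]'
python3 -m handwheel '[[[0,0,0,0,0,0],[0,0,0,0,0,0],[0,0,0,0,0,0],[0,0,0,0,0,0],[0,0,0,0,0,0],[0,0,0,0,0,0],[0,0,0,0,0,0]]]' 1
python3 -m handwheel '[[[0,0,0.02,0,0,0],[0,0,0.03,0,0,0],[0,0,0.03,0,0,0],[0,0,0.02,0,0,0],[0,0,0,0,0,0]]]'
```

```text
clock: 20.78
ee_pos: [0.6703, -0.1253, 0.0159]
eef_rot: [2.254, 2.186, 0.001]
force: [-0.3, -0.4, 0.1]
gripper_width: 0.0426
clock: 21.37
ee_pos: [0.6705, -0.1256, 0.0158]
eef_rot: [2.255, 2.186, 0.001]
force: [0.4, -0.3, 5.1]
gripper_width: 0.015
clock: 21.78
ee_pos: [0.6729, -0.1261, 0.1199]
eef_rot: [2.25, 2.182, 0.007]
force: [1.7, 0.4, 1.0]
gripper_width: 0.0152
```

```bash
python3 -m handwheel '[[[-0.02,-0.0124,0,0,0,7.1],[-0.02,-0.0124,0,0,0,7.1],[-0.02,-0.0124,0,0,0,7.1],[-0.02,-0.0124,0,0,0,7.1],[-0.02,-0.0124,0,0,0,7.1],[-0.02,-0.0124,0,0,0,7.1],[-0.02,-0.0124,0,0,0,7.1],[-0.02,-0.0124,0,0,0,7.1],[-0.02,-0.0124,0,0,0,7.1],[-0.02,-0.0124,0,0,0,7.1],[-0.02,-0.0124,0,0,0,7.1],[0,0,0,0,0,0]]]'
python3 -m handwheel '[[[0,0,-0.035,0,0,0],[0,0,-0.035,0,0,0],[0,0,0,0,0,0],[0,0,0,0,0,0]]]'
python3 - <<'E'
from h import *
i=viewer.camera_info("wrist");im=viewer.read_camera("wrist")[:,:,::-1].copy();cv2.imwrite("pics/w13.png",im)
e=edge(im,range(275,380,3),(120,240),85);print(e[::6].tolist(),circ(ray(i,e,.005)))
E
```

```text
clock: 22.78
ee_pos: [0.4449, -0.2621, 0.1134]
eef_rot: [-0.369, -3.114, -0.002]
force: [0.2, 0.6, -0.6]
gripper_width: 0.015
clock: 23.12
ee_pos: [0.4478, -0.26, 0.0428]
eef_rot: [-0.375, -3.113, -0.005]
force: [0.2, -0.1, -1.1]
gripper_width: 0.015
[[275, 189], [293, 178], [311, 173], [329, 173], [347, 178], [365, 189]] (array([ 0.45025884, -0.26164046]), np.float64(0.0405572999819629))
```

View pics/w13.png

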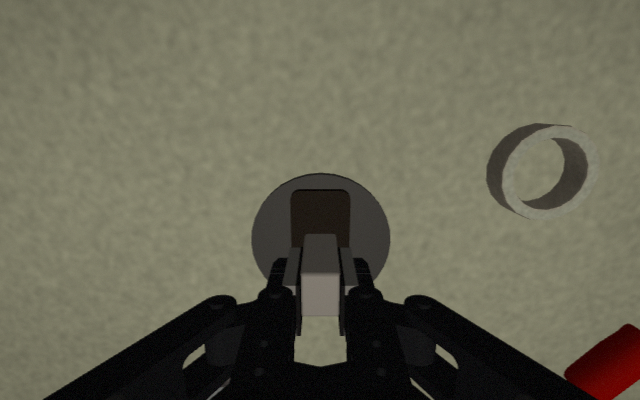

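```bash
python3 -m handwheel '[[[0.004,-0.001,-0.006,0,0,0],[0,0,-0.004,0,0,0],[0,0,0,0,0,0],[0,0,0,0,0,0],[0,0,0,0,0,0]]]'
```

```text
clock: 23.58
ee_pos: [0.4541, -0.2628, 0.0356]
eef_rot: [0.374, 3.118, -0.001]
force: [1.1, 0.5, -0.6]
gripper_width: 0.015
```

```bash
python3 -m handwheel '[[[-0.0015,0.001,-0.007,0,0,0],[0,0,-0.004,0,0,0],[0,0,-0.002,0,0,0],[0,0,-0.001,0,0,0],[0,0,0,0,0,0],[0,0,0,0,0,0]]]'
python3 -m handwheel '[[[0,0,-0.001,0,0,0],[0,0,0,0,0,0]]]'
```

```text
clock: 24.08
ee_pos: [0.4516, -0.2613, 0.0208]
eef_rot: [-0.374, -3.118, -0.001]
force: [-1.5, 1.5, 2.1]
gripper_width: 0.0146
clock: 24.25
ee_pos: [0.4516, -0.2613, 0.0208]
eef_rot: [-0.374, -3.118, -0.001]
force: [-3.4, 1.1, 11.6]
gripper_width: 0.0149
```

Contact; release, retreat, and check everything.

```bash
python3 -m handwheel '[[[0,0,0,0,0,0],[0,0,0,0,0,0],[0,0,0,0,0,0],[0,0,0,0,0,0]]]' 0.5
python3 -m handwheel '[[[0,0,0.02,0,0,0],[0,0,0.03,0,0,0],[0,0,0.035,0,0,0],[0,0,0.035,0,0,0],[0,0,0.03,0,0,0],[0,0,0.03,0,0,0],[0,0,0,0,0,0],[0,0,0,0,0,0]]]'
python3 - <<'E'
from h import *
w=viewer.read_camera("wrist")[:,:,::-1].copy();cv2.imwrite("pics/w14.png",w)
iw=viewer.camera_info("wrist")
i=viewer.camera_info("top");im=viewer.read_camera("top")[:,:,::-1].copy();cv2.imwrite("pics/top1.png",im)
cv2.imwrite("pics/fin.png",np.vstack([cv2.resize(im[135:290,140:510],(740,310),interpolation=cv2.INTER_CUBIC),cv2.resize(w,(740,462))[:280]]))
g=cv2.cvtColor(im,cv2.COLOR_BGR2GRAY)
for n,p in dict(large=(.676,.131),small=(.668,.017),ob=(.452,-.262),sq=(.553,.3635)).items():
    K=i["intrinsics"];q=R.from_rotvec(i["rotation"]).inv().apply(np.r_[p,.005]-i["eye"]);u=(K@q)[:2]/q[2];x,y=u.round().astype(int)
    r=g[y-30:y+30,x-30:x+30]
    for nm,t,z in(("lens",45,.009),("pad",100,.005)):
        c=max(cv2.findContours((r<t).astype(np.uint8),cv2.RETR_EXTERNAL,cv2.CHAIN_APPROX_NONE)[0],key=cv2.contourArea)+np.array([x-30,y-30])
        print(n,nm,*rect(i,c,z))
E
```

```text
clock: 24.58
ee_pos: [0.4524, -0.2618, 0.0197]
eef_rot: [0.374, 3.119, -0.0]
force: [-0.6, -0.2, -0.2]
gripper_width: 0.0426
clock: 25.25
ee_pos: [0.4536, -0.2626, 0.2019]
eef_rot: [0.374, 3.115, -0.004]
force: [-0.1, 0.7, -0.6]
gripper_width: 0.0423
large lens [0.6832 0.1548 0.0119 0.0093] -1.7
large pad [0.6753 0.1299 0.0807 0.0794] 43.3
small lens [0.6493 0.0061 0.0023 0.    ] 88.3
small pad [0.6672 0.016  0.0801 0.0799] -46.3
ob lens [ 0.4482 -0.2635  0.0599  0.0269] -13.6
ob pad [ 0.452  -0.2765  0.1096  0.0793] -89.1
sq lens [0.5537 0.3609 0.0469 0.0461] -75.5
sq pad [0.5523 0.3615 0.0808 0.08  ] 0.6
```

View pics/fin.png

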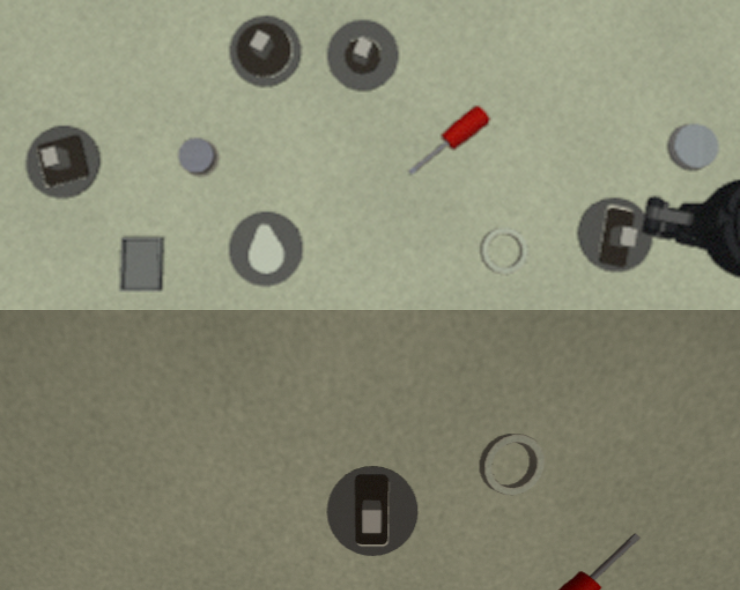

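```bash
python3 - <<'E'
from h import *
i=viewer.camera_info("top");g=cv2.cvtColor(cv2.imread("pics/top1.png"),cv2.COLOR_BGR2GRAY)
for n,(x,y) in dict(large=(272,160),small=(321,162)).items():
    r=g[y-25:y+25,x-25:x+25]
    for t in (50,58,64):
        c=max(cv2.findContours((r<t).astype(np.uint8),cv2.RETR_EXTERNAL,cv2.CHAIN_APPROX_NONE)[0],key=cv2.contourArea)+np.array([x-25,y-25])
        print(n,t,cv2.contourArea(c),*rect(i,c,.009))
E
```

```text
large 50 482.5 [0.6766 0.1306 0.0581 0.0569] 88.3
large 58 502.0 [0.6755 0.1307 0.0594 0.058 ] -1.1
large 64 519.5 [0.6767 0.1318 0.0617 0.0601] 24.8
small 50 62.0 [0.6638 0.0173 0.0348 0.0331] 88.1
small 58 90.0 [0.6613 0.0169 0.0387 0.0338] 76.8
small 64 109.5 [0.6626 0.0173 0.0394 0.0355] 88.1
```

```bash
python3 -c "
from cell import env;print(env.finish_job())"
```

```text
the job is handed in; nothing more can be done
None
```

All four lenses are on their own pads, each lowered to within about 1 mm of its pad or into contact before the gripper opened. I handed the job in at about 25 s with the gripper about 0.2 m clear; it gives no verdict.

Last checks, from the final top picture (limits are 10 mm and 0.2 rad):

| Lens | Offset from pad centre | Alignment with silhouette |
|---|---|---|
| Large round | about 1–2 mm | not needed |
| Small round | about 4 mm | not needed |
| Oblong | about 3 mm | within 1° |
| Square | about 2 mm | within 1° |

- **Small round lens:** its block hides part of the lens in the top view, so its offset may be overstated. It looked centred in the wrist picture.
- **Failed checks:** the first colour threshold for the two round lenses in the final picture gave nonsense, and I repeated it with a looser one. The gripper spoiled the final contour of the oblong pad, so I compared that lens with the pad position measured at the start.
- **Camera disagreement:** the top and wrist cameras differed by 1–2 mm on pad positions.

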